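Bolt the split lid of the glass annealer

ROBOT

A 6-joint arm with a two-finger parallel gripper is mounted at the origin on the work surface. World frame = base frame: x ahead of the robot, y to its left, z up, the work surface at z = 0. Lengths are in mm, angles in rad, forces in N, time in s.
With the tool pointing down it reaches from about 300 to 775 mm from the base axis. Payload 14.6 kg.
Tool frame: the origin (TCP) lies midway between the tips of the shut fingers; the grasp point (between the pads) lies 19 mm behind it; y points along the fingers, z is the direction in which the jaws open and shut, and the axes are right-handed (so a half turn about y gives the same grasp; the last joint's range is limited). The gripper opens to 94 mm and grips with 3 to 60 N. Pads are 16 mm wide; open, the fingers measure 119 mm over their backs; the gripper's body (75 mm by 177 mm) begins 78 mm behind the grasp point.
Start: joints at [1.271, 0.3, 1.521, -0, 1.321, -0.067], TCP at [126.885, 535.154, 205.446] pointing down, gripper open.
Joint ranges: [-3.03, 3.03], [-0.79, 2.21], [0.23, 2.52], [-1.04, 4.18], [0, 3.07], [-2.55, 2.55]. Speed limits (rad/s): [2.22, 2.22, 2.57, 3.14, 3.14, 3.14].

INTERFACE

Orientations are given as [roll, pitch, yaw] about the fixed x, y, z axes, in that order (R = Rz(yaw) Ry(pitch) Rx(roll)).
In Python, from cell import manip gives the robot as it stands.
- The arm moves only by the tool play_rows, never from a script. Its argument "series" is a list of rows, each a list of 3 entries, a list of its own where there are three numbers: the shift along the tool's x, y, z in m, then the turn about the tool's y in rad, then the closure, from 0 (fully open) to 1 (shut). In form: [[[dx, dy, dz], twist, grip], ...]. A call has 1 to 20 rows; each row is the pose to reach, as a shift and turn from the pose measured when the call began, along the tool's axes at that moment; what a row does not reach only later rows make up. A row lasts 1/10 s, in which the tool goes at most 50 mm and 8.59 degrees, less where a joint would pass 70% of its speed; a pose out of reach is approached as far as the arm can. A call with a gripper value outside its range is refused whole. The fingers move at their own pace and stop on an object; "squeeze" is the grip in N (left out, the last holds). Time passes only in rows, so rows that repeat a pose let the fingers close. It gives the time, the measured TCP pose, the force and the opening at its end, in the units of the state.
- manip.read_state(): the state, without advancing time (a new reading comes with each control period).
- manip.camera(name): name is "scene" or "top"; returns the picture (420x560x3 uint8, red, green, blue); there is no depth.
- manip.camera_params(name): a dict with "K" (3x3 intrinsics, pixels), "rvec" (rotation vector, rad) and "tvec" (3), from world to camera coordinates, as OpenCV has them. Camera axes: x right, y down, z forward; pixel columns grow to the right and rows downward; lengths in mm; the calibration is good to about 2 mm. A picture is of the moment at which its call begins. camera_params takes no time and is no camera call.
- manip.sign_off(): hands the job in, once; it reports no verdict.
The state is a dict: "clock": time; "joints": joint angles; "qd": joint speeds; "effort": joint torques, N m; "eef_pos": TCP position; "eef_rot": TCP orientation; "wrist_force": force on the tool from outside, world axes, zero at the start; "moment": the same for the moment, N m; "finger_gap": finger opening in mm.
Only numpy, scipy, OpenCV 4.12 (cv2) and the standard library are available. Lean on these libraries where they do the work, as an engineer would, in place of code of your own. Each camera call takes 0.05 s, during which the arm holds its last target. There are 200 camera calls.

TASK

The bench annealer is loaded and its two lid leaves are shut: bolt them together. With the fingertips or the outside of the fingers, push the bolt's red knob along the slot of its barrel until the bolt is fully home in the keeper on the other leaf, then push the knob over and down into the side notch as far as it goes, and come clear. Only push: never have the knob between the fingers, and leave the vent plug, vase, paddle and block as they stand.

Things in the scene. Friction and masses are not known exactly. Their poses are not given: they have to be found in the camera images.
- annealer: Fixed bench annealer, a grey and steel box with a two-leaf lid: 360 mm in x, 400 mm in y, flat lid top 190 mm above the bench; slanted up to 22 degrees. Origin at the centre of its underside; z up, x points out of its back, away from the robot; the leaves meet at y = 0. Bar handles stick out 40 mm from its front below the lid top, a blue controller 61 mm from its -y side.
- notch (a point): Corner of the L-shaped slot, a point on the axis of the steel barrel 21 mm above the lid; axes as the annealer's. The barrel (34 mm diameter, axis along y, on the +y leaf) reaches 30 mm to -y and 90 mm to +y of it. The long slot, 14 mm wide, open upward, runs from here along +y; the notch, 14 mm wide, is cut round the barrel from the top over its +x side.
- rod_tip (a point): Centre of the free -y end of the bolt's rod, 24 mm in diameter, on the barrel's axis. It moves with the bolt along the annealer's -y, into the keeper: a ring 34 mm in diameter and 30 mm long on the -y leaf, 63 to 93 mm to the -y side of notch. On the lid stand only barrel, keeper and vent plug.
- knob_ball (a point): Centre of the red ball knob, 24 mm in diameter, on a steel stem 10 mm in diameter that comes out of the bolt through the slot; it is 55 mm from the barrel's axis, so 76 mm above the lid when upright. Its z axis points outward along the stem, its y axis is the annealer's y. Until the notch is reached the slot keeps the stem upright to within about 0.15 rad.
- bolt (a joint): How far the bolt is shot, in m: 0 fully drawn, growing as knob and bolt slide along the annealer's -y. The stem meets the end of the slot at 0.072; it can be turned into the notch from 0.068 to 0.072. It starts between 0 and 0.025. Sliding friction about 3 N; it stays where it is left.
- knob (a joint): Turn of the knob about the barrel's axis, in rad: 0 upright, growing as it is pushed over towards the annealer's +x and down; it meets the end of the notch at about 1.43, where the ball's centre is about 28 mm above the lid and 54 mm to the +x side of the axis. Stiff with friction (about 1.5 N at the ball), no spring; it stays where it is left.
- vent_plug_mid (a point): Middle of the white ceramic vent plug that stands loose on the lid, 44 mm in diameter, 46 mm high; not to be disturbed.
- vase_mid (a point): Middle of the loose amber glass vase on the bench to the annealer's +y side, 100 mm in diameter, 175 mm high, this point 90 mm above its foot; not to be disturbed.
- paddle_mid (a point): Middle of the loose charred wooden paddle lying flat on the bench to the annealer's -y side, 320 mm long (blade 75 mm wide), 24 mm high; not to be disturbed.
- block_mid (a point): Middle of the cup of the loose wooden shaping block on the bench to the annealer's +y side, cup 86 mm in diameter, 55 mm high, with a handle 160 mm long to its -x side; not to be disturbed.

How it is judged:
By the outcome, as a careful person would: the job done as asked, in the order asked, and still so for the second after the job is handed in, with the robot touching nothing.
It also fails if it takes over 64 s, if anything falls off the work surface, if the arm or the gripper's body presses on something with over 40 N, if the wrist force passes 120 N, or if a joint passes its speed limit or range.

## Working session

There is one attempt and no reset: what is moved stays moved. The work goes in short steps, Python scripts to look and compute and a tool call to move; the robot and the scene stay as the last step left them, time stands still between calls to the robot, and variables do not carry over. Pictures are saved under pics/ and viewed, about 8 in all and at most 12, crops included, and the job is handed in when it is done.

Besides the shell and the picture viewer there is one more tool, called in YAML: its name, and indented under it one key for each argument. play_rows: Moves the arm, as the interface text tells. Its arguments: {"type":"object","properties":{"series":{"type":"array","items":{"type":"array"}},"squeeze":{"type":"number"}},"required":["series"]}

```bash
mkdir -p pics; cat > h.py <<'E'
import numpy as np, cv2
from cell import manip
def P(n):
    p=manip.camera_params(n);K=np.array(p["K"],float);R=cv2.Rodrigues(np.array(p["rvec"],float))[0];t=np.array(p["tvec"],float).ravel();return K,R,t
def ray(n,uv):
    K,R,t=P(n);d=R.T@np.linalg.solve(K,[uv[0],uv[1],1.]);return -R.T@t,d/np.linalg.norm(d)
def onz(n,uv,z):
    c,d=ray(n,uv);return c+d*(z-c[2])/d[2]
def tri(uv1,uv2):
    c1,d1=ray("scene",uv1);c2,d2=ray("top",uv2)
    s=np.linalg.lstsq(np.c_[d1,-d2],c2-c1,rcond=None)[0];a=c1+s[0]*d1;b=c2+s[1]*d2
    return (a+b)/2,np.linalg.norm(a-b)
def proj(n,X):
    K,R,t=P(n);q=K@(R@np.array(X,float)+t);return q[:2]/q[2]
def snap(n,f):
    im=manip.camera(n);cv2.imwrite("pics/"+f,im[:,:,::-1]);return im
def red(im):
    h=cv2.cvtColor(im,cv2.COLOR_RGB2HSV);m=(((h[...,0]<6)|(h[...,0]>174))&(h[...,1]>150)&(h[...,2]>70)).astype(np.uint8)
    n,l,s,c=cv2.connectedComponentsWithStats(m);return [(s[i].tolist(),c[i].round(1).tolist()) for i in range(1,n) if s[i,4]>15]
E
python3 - <<'E'
from h import *
for n in("scene","top"):
    im=snap(n,n+"0.png");print(n,red(im),ray(n,(280,210)))
print(manip.read_state())
E
```

```text
scene [([282, 163, 9, 11, 79], [286.2, 168.0])] (array([1064.20384196, -881.51235411,  866.49802168]), array([-0.45185006,  0.69072416, -0.56456324]))
top [([275, 202, 10, 9, 70], [279.0, 206.2])] (array([ 359.63087705,   21.31456103, 1103.13373266]), array([ 0.14289154, -0.00172383, -0.98973685]))
{'clock': 0.1, 'joints': array([ 1.27140544e+00,  3.00397575e-01,  1.52148696e+00, -7.22488304e-06,
        1.32071348e+00, -6.65845723e-02]), 'qd': array([-6.59980648e-05, -1.35412880e-03, -2.63600181e-03,  9.35954517e-04,
        1.61814028e-03,  5.68147765e-04]), 'effort': array([-1.93519591e-03, -5.32642686e+01, -3.53278506e+01,  7.08203344e-02,
        2.36076565e-02, -7.61074489e-05]), 'eef_pos': array([126.8195626 , 534.94678904, 204.9664777 ]), 'eef_rot': array([-1.57179993e+00,  5.99097734e-05, -2.32804554e-01]), 'wrist_force': array([0.56235491, 0.26364345, 0.04547634]), 'moment': array([-0.01799283,  0.01918066, -0.00529673]), 'finger_gap': 93.69131371243233}
```

View pics/scene0.png

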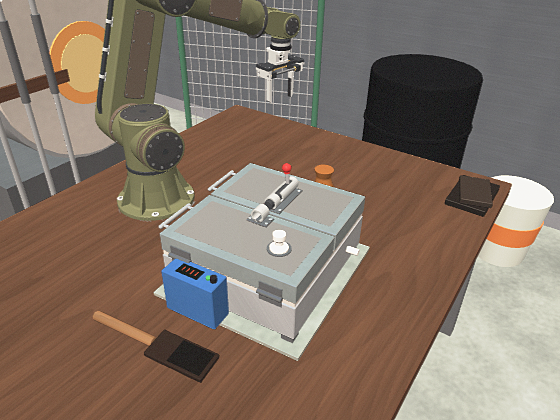

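View pics/top0.png

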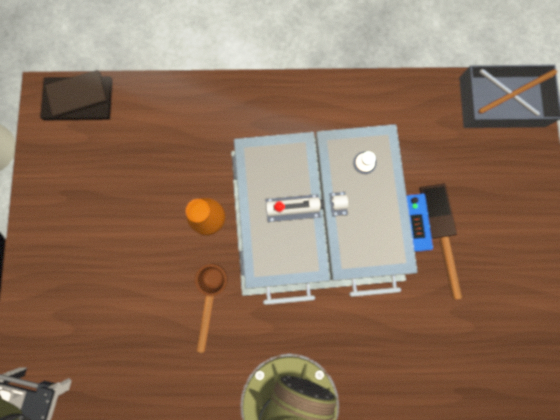

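The scene view shows the red knob at (286,168), with the vent plug at (280,242). In the top view the knob is at (279,206), the barrel spans about (268–320, 206), the keeper is at (340,202) and the plug at (366,161). The vase at (205,215) and block at (211,280) stand to the +y side.

```bash
python3 - <<'E'
from h import *
k,e=tri((286.2,168),(279,206.2));print("knob",k.round(1),e, onz("top",(279,206.2),266).round(1))
C=[onz("top",p,190)[:2] for p in((236,139),(397,126),(414,271),(245,287))]
for i in range(4): 
    d=C[(i+1)%4]-C[i];print(C[i].round(),np.linalg.norm(d).round(),np.degrees(np.arctan2(d[1],d[0])).round(1))
print("centre",np.mean(C,0))
for p in((268,206),(321,204),(334,203),(347,202),(310,204)): print(p,onz("top",p,222).round(1))
print("plug",onz("top",(366,161),236).round(1),"vase",onz("top",(198,210),175).round(1))
E
python3 - <<'E'
import cv2
a=cv2.imread('pics/top0.png')[170:240,240:370];cv2.imwrite('pics/c1.png',cv2.resize(a,None,fx=6,fy=6,interpolation=cv2.INTER_CUBIC))
E
```

```text
knob [489.2  22.1 264.7] 0.4733439424974047 [488.8  21.9 266. ]
[667. 125.] 393.0 -85.8
[ 695. -267.] 349.0 -176.8
[ 347. -287.] 390.0 94.8
[314. 102.] 354.0 3.8
centre [505.68529298 -81.88322815]
(268, 206) [496.3  47.1 222. ]
(321, 204) [499.7 -73.9 222. ]
(334, 203) [ 501.8 -103.5  222. ]
(347, 202) [ 503.8 -133.2  222. ]
(310, 204) [500.  -48.8 222. ]
plug [ 595.8 -177.5  236. ] vase [495.6 216.6 175. ]
```

View pics/c1.png

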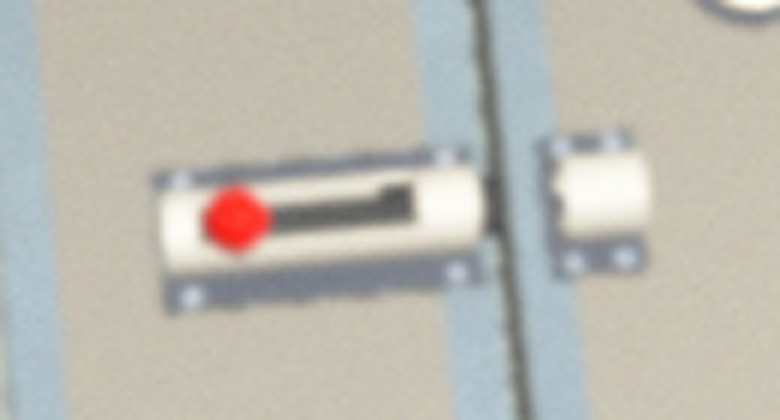

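The crop shows the knob near the slot's +y end at (238,219), the notch corner at about (400,200), and the path to the keeper clear. The triangulated knob height of 265 mm agrees with the 266 mm expected. Annealer yaw is about 4°, and the travel left is about 66 mm. I'll shut the fingers, rise, and go above the +y side of the knob.

play_rows:
  series:
    - [[0,-0.05,0],0,1]
    - [[0,-0.1,0],-0.1,1]
    - [[0.03,-0.1,-0.025],-0.2,1]
    - [[0.06,-0.1,-0.05],-0.303,1]
    - [[0.09,-0.1,-0.075],-0.303,1]
    - [[0.12,-0.1,-0.1],-0.303,1]
    - [[0.15,-0.1,-0.125],-0.303,1]
    - [[0.18,-0.1,-0.15],-0.303,1]
    - [[0.21,-0.1,-0.175],-0.303,1]
    - [[0.24,-0.1,-0.2],-0.303,1]
    - [[0.27,-0.1,-0.225],-0.303,1]
    - [[0.3,-0.1,-0.25],-0.303,1]
    - [[0.33,-0.1,-0.275],-0.303,1]
    - [[0.36,-0.1,-0.3],-0.303,1]
    - [[0.39,-0.1,-0.325],-0.303,1]
    - [[0.42,-0.1,-0.35],-0.303,1]
    - [[0.45,-0.1,-0.37],-0.303,1]
    - [[0.463,-0.1,-0.378],-0.303,1]
    - [[0.463,-0.1,-0.378],-0.303,1]
    - [[0.463,-0.1,-0.378],-0.303,1]
  squeeze: 10

```text
clock: 2.1
eef_pos: [489.7, 61.1, 305.1]
eef_rot: [-1.572, 0.001, 0.07]
wrist_force: [-0.3, 0.5, 0.3]
finger_gap: 0.5
```

play_rows:
  series:
    - [[0,0.02,0],0,1]
    - [[0,0.04,0],0,1]
    - [[0,0.05,0],0,1]
    - [[0,0.05,0],0,1]

```text
clock: 2.5
eef_pos: [488.8, 61.9, 254.4]
eef_rot: [-1.571, 0.003, 0.071]
wrist_force: [0.1, 0.2, -0.2]
finger_gap: 0.6
```

```bash
python3 - <<'E'
from h import *
s=snap("scene","s1.png");t=snap("top","t1.png");print(red(s),red(t),manip.read_state()["eef_pos"])
a=cv2.resize(s[110:220,210:340],None,fx=5,fy=5,interpolation=cv2.INTER_CUBIC);cv2.imwrite("pics/c2.png",a[:,:,::-1])
E
```

```text
[([282, 163, 9, 11, 79], [286.2, 168.0])] [] [489.61389775  61.58753766 256.01954349]
```

View pics/c2.png

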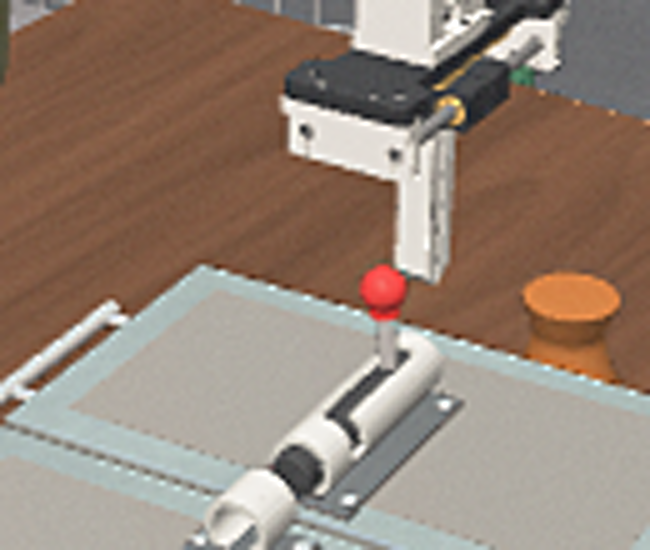

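The close view shows the shut fingers just on the +y side of the knob at (383,290), tips near ball height and clear of the barrel. Now pushing along the slot.

play_rows:
  series:
    - [[0,0,-0.006],0,1]
    - [[0,0,-0.012],0,1]
    - [[0,0,-0.018],0,1]
    - [[0,0,-0.024],0,1]
    - [[0,0,-0.03],0,1]
    - [[0,0,-0.036],0,1]
    - [[0,0,-0.042],0,1]
    - [[0,0,-0.048],0,1]
    - [[0,0,-0.054],0,1]
    - [[0,0,-0.06],0,1]
    - [[0,0,-0.065],0,1]
    - [[0,0,-0.07],0,1]
    - [[0,0,-0.073],0,1]
    - [[0,0,-0.073],0,1]

```text
clock: 4.0
eef_pos: [494.7, -11.7, 255.9]
eef_rot: [-1.572, 0.0, 0.071]
wrist_force: [0.5, -0.5, -0.6]
finger_gap: 0.3
```

```bash
python3 - <<'E'
from h import *
s=snap("scene","s2.png");t=snap("top","t2.png");r=red(s);print(r,red(t),onz("scene",r[0][1],265))
st=manip.read_state();print(st["eef_pos"],st["wrist_force"])
E
```

```text
[([271, 173, 9, 12, 73], [274.7, 178.4])] [] [495.20018727 -38.43104372 265.        ]
[494.63717729 -11.47791799 255.8419618 ] [-0.88158062 -0.59849958 -0.17394667]
```

play_rows:
  series:
    - [[0,0,-0.002],0,1]
    - [[0,0,-0.004],0,1]
    - [[0,0,-0.005],0,1]
    - [[0,0,-0.006],0,1]
    - [[0,0,-0.007],0,1]
    - [[0,0,-0.007],0,1]

```text
clock: 4.7
eef_pos: [495.1, -18.1, 255.9]
eef_rot: [-1.571, 0.001, 0.071]
wrist_force: [-0.2, 5.1, 0.4]
finger_gap: 0.8
```

play_rows:
  series:
    - [[0,0,-0.001],0,1]
    - [[0,0,-0.002],0,1]
    - [[0,0,-0.003],0,1]
    - [[0,0,-0.003],0,1]

```text
clock: 5.1
eef_pos: [495.2, -19.2, 256.0]
eef_rot: [-1.567, 0.001, 0.072]
wrist_force: [-2.1, 18.0, 3.0]
finger_gap: 0.7
```

```bash
python3 - <<'E'
from h import *
s=snap("scene","s3.png");r=red(s);print(r,onz("scene",r[0][1],265))
st=manip.read_state();print(st["eef_pos"],st["wrist_force"])
E
```

```text
[([269, 175, 10, 11, 77], [273.5, 179.5])] [495.7899318  -44.51951397 265.        ]
[495.19515195 -19.14703377 255.96139731] [-1.29838378 18.62868138  2.23258581]
```

Bolt is against its stop: force rose to 18 N and the ball is at about (495.5,-44). Next I go over to the -x side of the knob.

play_rows:
  series:
    - [[0,0,0.008],0,1]
    - [[0,0,0.015],0,1]
    - [[0,-0.03,0.015],0,1]
    - [[-0.01,-0.05,0.015],0,1]
    - [[-0.03,-0.05,0],0,1]
    - [[-0.042,-0.05,-0.015],0,1]
    - [[-0.042,-0.05,-0.0245],0,1]
    - [[-0.042,-0.03,-0.0245],0,1]
    - [[-0.042,-0.005,-0.0245],0,1]
    - [[-0.042,-0.004,-0.0245],0,1]
    - [[-0.042,-0.004,-0.0245],0,1]

```text
clock: 6.25
eef_pos: [455.4, -46.6, 260.2]
eef_rot: [-1.567, 0.001, 0.072]
wrist_force: [0.7, 0.2, 0.1]
finger_gap: 0.5
```

```bash
python3 - <<'E'
from h import *
s=snap("scene","s4.png");t=snap("top","t4.png");r=red(s);r2=red(t);print(r,r2)
if r and r2: print(tri(r[0][1],r2[0][1]))
st=manip.read_state();print(st["eef_pos"],st["wrist_force"])
a=cv2.resize(s[110:220,210:340],None,fx=3,fy=3,interpolation=cv2.INTER_CUBIC);b=cv2.resize(t[150:260,240:370],None,fx=3,fy=3,interpolation=cv2.INTER_CUBIC);cv2.imwrite("pics/c4.png",np.hstack([a,b])[:,:,::-1])
E
```

```text
[([269, 174, 10, 12, 75], [273.5, 179.3])] []
[455.69125866 -46.67396233 261.05322403] [0.19652418 0.49097343 0.7226694 ]
```

View pics/c4.png

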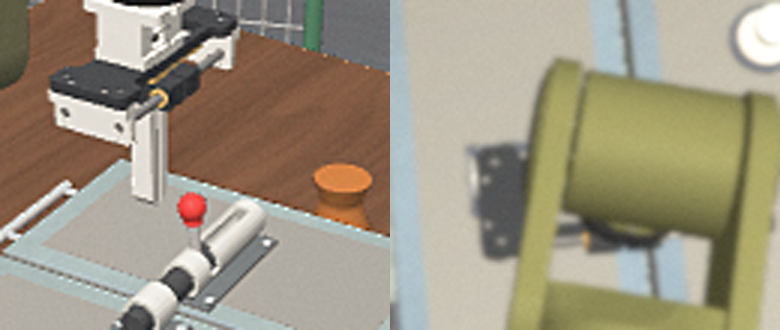

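The left crop shows the finger on the -x side of the knob (192,209), with the rod through the keeper. In the right crop the arm hides the knob. Pushing +x now, lowering along the arc.

play_rows:
  series:
    - [[0.008,0.004,0],0,1]
    - [[0.015,0.004,0],0,1]
    - [[0.02,0.004,0],0,1]
    - [[0.025,0.004,0],0,1]
    - [[0.03,0.004,0],0,1]
    - [[0.035,0.004,0],0,1]
    - [[0.04,0.005,0],0,1]
    - [[0.045,0.006,0],0,1]
    - [[0.05,0.008,0],0,1]
    - [[0.055,0.01,0],0,1]
    - [[0.06,0.012,0],0,1]
    - [[0.06,0.012,0],0,1]

```text
clock: 7.55
eef_pos: [515.9, -42.2, 248.4]
eef_rot: [-1.567, -0.0, 0.072]
wrist_force: [0.1, 0.5, -0.2]
finger_gap: 0.4
```

```bash
python3 - <<'E'
from h import *
s=snap("scene","s5.png");r=red(s);print(r)
# ball on circle about axis: intersect ray with plane y through notch (annealer frame)
yw=.071;ny=np.array([-np.sin(yw),np.cos(yw),0]);p=np.array([499,-43.7,211])
for q in r:
    c,d=ray("scene",q[1]);X=c+d*(ny@(p-c))/(ny@d);print(X.round(1),np.hypot((X-p)[0],(X-p)[2]))
st=manip.read_state();print(st["eef_pos"],st["wrist_force"])
a=cv2.resize(s[110:230,210:340],None,fx=4,fy=4,interpolation=cv2.INTER_CUBIC);cv2.imwrite("pics/c5.png",a[:,:,::-1])
E
```

```text
[([283, 184, 11, 10, 80], [288.1, 188.4])]
[536.7 -41.  252.2] 55.880123283920675
[515.7416002  -42.26150444 248.71029006] [-0.3837592   0.93212066  0.16367621]
```

View pics/c5.png

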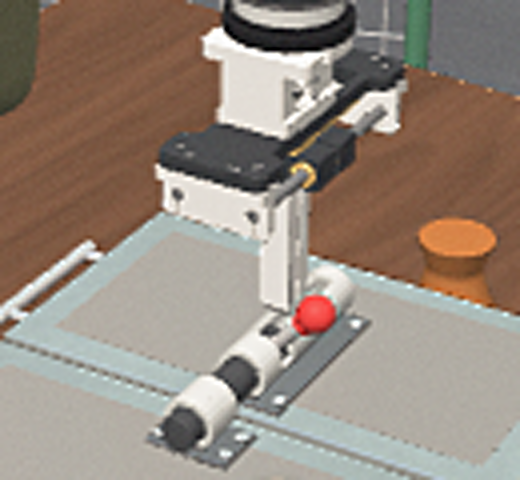

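The knob is over into the notch (ball at (315,315) in the crop, about 0.75 rad) and the rod is through the keeper. Now I lift, go over the ball and push down.

play_rows:
  series:
    - [[-0.006,0,0],0,1]
    - [[-0.006,-0.02,0],0,1]
    - [[-0.004,-0.035,0],0,1]
    - [[0.015,-0.035,0],0,1]
    - [[0.031,-0.035,0],0,1]
    - [[0.031,-0.03,0],0,1]
    - [[0.031,-0.02,0],0,1]
    - [[0.031,-0.014,0],0,1]
    - [[0.031,-0.009,0],0,1]
    - [[0.031,-0.004,0],0,1]
    - [[0.031,0.001,0],0,1]
    - [[0.031,0.005,0],0,1]
    - [[0.031,0.009,0],0,1]
    - [[0.031,0.012,0],0,1]
    - [[0.031,0.015,0],0,1]
    - [[0.031,0.015,0],0,1]

```text
clock: 9.2
eef_pos: [546.3, -40.0, 233.1]
eef_rot: [-1.567, 0.001, 0.072]
wrist_force: [-0.2, 0.9, 0.2]
finger_gap: 0.5
```

play_rows:
  series:
    - [[0,0.002,0],0,1]
    - [[0,0.003,0],0,1]
    - [[0,0.004,0],0,1]
    - [[0,0.005,0],0,1]
    - [[0,0.005,0],0,1]

```text
clock: 9.7
eef_pos: [546.9, -40.0, 228.7]
eef_rot: [-1.568, -0.001, 0.072]
wrist_force: [3.2, -0.3, 5.5]
finger_gap: 0.2
```

play_rows:
  series:
    - [[0,0.001,0],0,1]
    - [[0,0.002,0],0,1]
    - [[0,0.003,0],0,1]
    - [[0,0.003,0],0,1]

```text
clock: 10.1
eef_pos: [547.6, -40.0, 226.7]
eef_rot: [-1.568, -0.004, 0.072]
wrist_force: [2.8, 0.8, 7.2]
finger_gap: -0.0
```

```bash
cat > ck.py <<'E'
import sys
from h import *
s=snap("scene",sys.argv[1]+"s.png");r=red(s);print(r)
yw=.071;ny=np.array([-np.sin(yw),np.cos(yw),0]);p=np.array([499,-43.7,211])
for q in r:
    c,d=ray("scene",q[1]);X=c+d*(ny@(p-c))/(ny@d);print(X.round(1),np.hypot((X-p)[0],(X-p)[2]),np.arctan2(X[0]-p[0],X[2]-p[2]))
st=manip.read_state();print(st["eef_pos"],st["wrist_force"])
t=snap("top",sys.argv[1]+"t.png");r2=red(t);print(r2)
if r and r2: print(tri(r[0][1],r2[0][1]))
a=cv2.resize(s[140:240,220:340],None,fx=3.3,fy=3.3,interpolation=cv2.INTER_CUBIC);b=cv2.resize(t[150:250,260:380],None,fx=3.3,fy=3.3,interpolation=cv2.INTER_CUBIC);cv2.imwrite("pics/%sc.png"%sys.argv[1],np.hstack([a,b])[:,:,::-1])
E
python3 ck.py 6
```

```text
[([289, 199, 11, 9, 72], [293.9, 202.7])]
[554.1 -39.8 216.3] 55.38362987126919 1.4740819392659015
[547.58559432 -39.94245758 226.75015269] [2.73359592 1.0122778  8.45307669]
[]
```

View pics/6c.png

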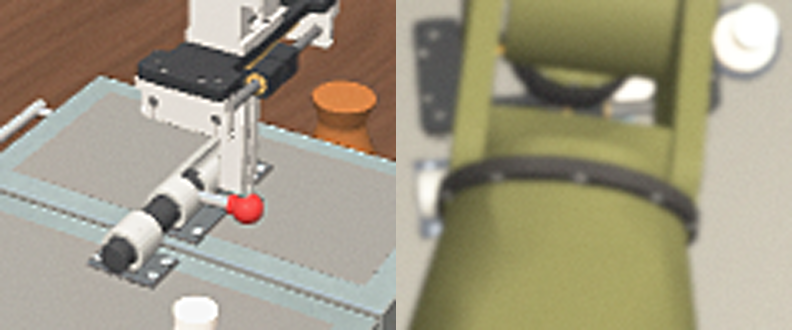

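The knob is nearly down, about 1.47 rad by the image, with the ball at (247,208). I'll re-centre over the ball and press once more to confirm the stop.

play_rows:
  series:
    - [[0,-0.008,0],0,1]
    - [[0.007,-0.012,0],0,1]
    - [[0.007,-0.008,0],0,1]
    - [[0.007,-0.005,0],0,1]
    - [[0.007,-0.003,0],0,1]
    - [[0.007,-0.001,0],0,1]
    - [[0.007,0.001,0],0,1]
    - [[0.007,0.001,0],0,1]

```text
clock: 11.0
eef_pos: [555.5, -39.4, 226.7]
eef_rot: [-1.568, -0.008, 0.072]
wrist_force: [5.0, 0.9, 7.8]
finger_gap: 0.3
```

play_rows:
  series:
    - [[0,0.001,0],0,1]
    - [[0,0.002,0],0,1]
    - [[0,0.003,0],0,1]
    - [[0,0.004,0],0,1]
    - [[0,0.004,0],0,1]

```text
clock: 11.5
eef_pos: [556.3, -39.4, 224.4]
eef_rot: [-1.569, -0.011, 0.072]
wrist_force: [2.4, 1.0, 14.3]
finger_gap: 0.5
```

play_rows:
  series:
    - [[0,0.001,0],0,1]
    - [[0,0.002,0],0,1]
    - [[0,0.003,0],0,1]
    - [[0,0.004,0],0,1]
    - [[0,0.004,0],0,1]

```text
clock: 12.0
eef_pos: [556.9, -39.4, 223.4]
eef_rot: [-1.57, -0.016, 0.073]
wrist_force: [-6.8, 1.0, 25.1]
finger_gap: 0.2
```

```bash
python3 ck.py 7
```

```text
[([289, 200, 11, 9, 65], [293.7, 204.2])]
[553.7 -39.8 211.8] 54.73993313242254 1.5568463462955664
[556.90546968 -39.39089001 223.35836967] [-6.47259925  0.79899223 25.09295222]
[]
```

Stiff stop now: 11 N more over 1 mm. Coming clear, upward and then back.

play_rows:
  series:
    - [[0,-0.02,0],0,1]
    - [[0,-0.06,0],0,1]
    - [[0,-0.1,0],0,1]
    - [[-0.04,-0.11,0.04],0,1]
    - [[-0.08,-0.11,0.08],0,1]
    - [[-0.1,-0.11,0.12],0,1]
    - [[-0.12,-0.11,0.16],0,1]
    - [[-0.14,-0.11,0.2],0,1]
    - [[-0.14,-0.11,0.24],0,1]
    - [[-0.14,-0.11,0.26],0,1]
    - [[-0.14,-0.11,0.26],0,1]
    - [[-0.14,-0.11,0.26],0,1]

```text
clock: 13.3
eef_pos: [396.6, 209.2, 331.1]
eef_rot: [-1.57, -0.015, 0.073]
wrist_force: [1.1, -0.3, 0.3]
finger_gap: 0.5
```

```bash
python3 ck.py 8
```

```text
[([289, 197, 11, 9, 78], [293.8, 201.1])]
[553.7 -39.8 220.9] 55.567524478116 1.3913202279152872
[396.77164605 208.80975499 331.17212543] [-0.40036985 -0.41033312  0.75312924]
[([301, 177, 8, 10, 66], [304.6, 181.7])]
(array([552.55244789, -37.73412341, 219.39600926]), np.float64(0.23831092030710344))
```

View pics/8c.png

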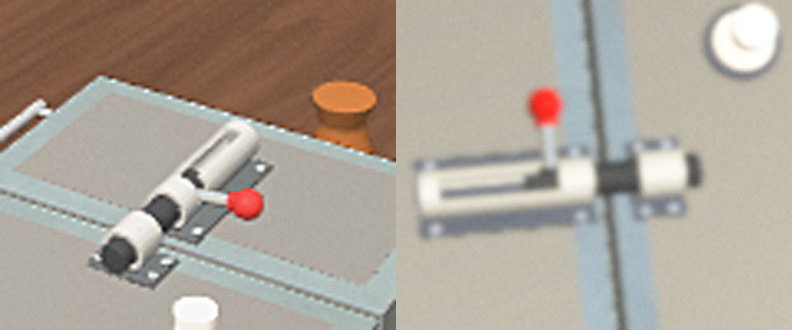

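View pics/8t.png

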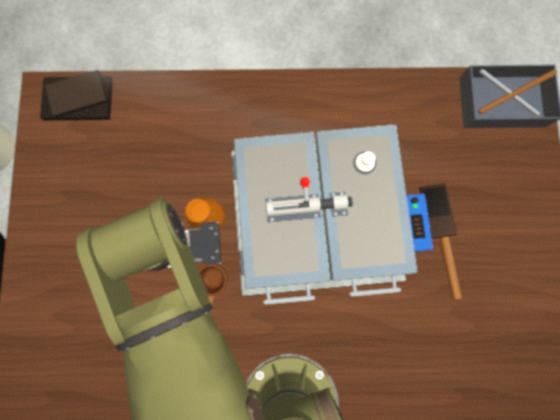

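The pictures show the rod through the keeper and the knob lying over on the +x side at (305,182) in the top view. The triangulated ball height is 219 mm, against 218 mm expected at the stop. The plug, vase, block and paddle are where they were, and the robot is clear.

```bash
python3 -c "
from cell import manip
print(manip.sign_off())"
```

```text
the job is handed in; nothing more can be done
None
```

The lid is bolted. I pushed the knob along the slot with the outside of the shut fingers until the bolt stopped (18 N at its end). I then pushed it over to +x and pressed it down into the notch from above until it stopped (25 N), and came clear. I handed the job in at about 13.5 s of the 64 s allowed.

**Last checks:**
- **Bolt:** the rod shows through the keeper and out the far side.
- **Knob:** the ball is at about (552.6, -37.7, 219.4) mm. That is roughly 1.39–1.43 rad, against 1.43 rad and 218 mm at the notch end, so it agrees within the 2 mm calibration.
- **Other objects:** the vent plug, vase, paddle and block look unmoved in the last top view. The wrist force was close to zero.

**One disagreement:** under the final press the fingertip read about 223 mm, where the ball's top should be at about 230 mm. The image also put the knob at about 1.56 rad then, partly hidden by the finger. I take this as give in the stop and the arm, since the knob read close to 1.4 rad once released.

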